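Shut the slotted clamp on the assembly-cell fixture

ROBOT

A 6-joint arm with a two-finger parallel gripper is mounted at the origin on the work surface. World frame = base frame: x ahead of the robot, y to its left, z up, the work surface at z = 0. Lengths are in m, angles in rad, forces in N, time in s.
With the tool pointing down it reaches from about 0.35 to 0.975 m from the base axis. Payload 4.9 kg.
Tool frame: the origin (TCP) lies on the centre line of the jaws, within the pads' length; the fingertips stand 14 mm ahead of it and the grasp point (between the pads) lies 5 mm behind it (manip.nose_length is the distance from the TCP to the fingertips, in m); z points along the fingers, y is the line along which they close (so a half turn about z gives the same grasp; the last joint's range is limited). The gripper opens to 85 mm and grips with 20 to 120 N. Pads are 22 mm wide; open, the fingers measure 114 mm over their backs; the gripper's body (76 mm by 85 mm) begins 54 mm behind the grasp point. The pads swing forward as they close: fully open they stand 13 mm farther back than shut.
Start: joints at [1.158, 0.053, 1.613, -0, 1.476, -0.119], TCP at [0.181, 0.598, 0.221] pointing down, gripper open.
Joint ranges: [-3.01, 3.01], [-1.01, 2.22], [0.06, 2.58], [-1.02, 4.17], [0.09, 2.62], [-3.14, 3.14]. Speed limits (rad/s): [2.57, 2.57, 3.14, 3.14, 3.14, 3.14].

INTERFACE

Orientations are given as a unit quaternion [w, x, y, z].
In Python, from plant import manip, imaging gives the robot as it stands.
- The arm moves only by the tool play_rows, never from a script. Its argument "commands" is a list of rows, each a list of 6 numbers: the shift along the tool's x, y, z in mm, then the turn, a rotation vector about the tool's x, y, z in degrees. A call has 1 to 5 rows; each row shifts and turns the commanded pose from where the row before left it, along the tool's axes as they then stand; what a row does not reach is not made up. A row lasts 1/12 s, in which the tool goes at most 41.7 mm and 7.16 degrees, less where a joint would pass 70% of its speed; a pose out of reach is approached as far as the arm can. A call is refused whole if a number of a shift passes 41.7 or a number of a turn 7.16, either way. A call with a gripper value outside its range is refused whole. "hand" is the finger opening in mm, from 0 to 85.4, set as the call begins (left out, the last holds). The fingers move at their own pace and stop on an object; the grip force is fixed at half the most. Time passes only in rows, so rows that do not move let the fingers close. It gives the time, the measured TCP pose, the force, the opening and the grip force at its end, in the units of the state.
- manip.state(): the state, without advancing time (a new reading comes with each control period).
- imaging.grab_frame(name): name is "side" or "top"; returns a dict with "image" (400x640x3 uint8, red, green, blue), "fx", "fy", "cx", "cy" (pixels), "R" (3x3) and "t" (3): a world point X has camera coordinates R X + t. Camera axes: x right, y down, z forward; pixel columns grow to the right and rows downward; lengths in m; the calibration is good to about 2 mm. A picture is of the moment at which its call begins. There is no depth.
- manip.job_done(): hands the job in; it is judged then, once.
The state is a dict: "time": time; "joint_pos": joint angles; "joint_vel": joint speeds; "joint_efforts": joint torques, N m; "tool_pos": TCP position; "tool_rot": TCP orientation; "contact_force": force on the tool from outside, world axes, zero at the start; "ft_torque": the same for the moment, N m; "gripper_width": opening from 0.0 (shut) to 1.0 (fully open); "grasp_force": force on a finger pad.
Only numpy, scipy, OpenCV 4.12 (cv2) and the standard library are available. Lean on these libraries where they do the work, as an engineer would, in place of code of your own. Each camera call takes 0.05 s, during which the arm holds its last target. There are 200 camera calls.

TASK

Take the flat-bladed driver out of its stand, set its blade into the slot of the open clamp on the fixture and turn it clockwise (seen from above) until the clamp is fully shut against its stop, its tongue pointing straight over the carrier. Then put the driver back upright in its own stand and let go.

Things in the scene. Friction and masses are not known exactly. Their poses are not given: they have to be found in the camera images.
- driver: Flat-bladed driver, upright in its stand, about 0.2 kg. Origin: middle of the blade's bottom edge; z up the tool, x along the blade's width. Blade 22 (x) x 3 x 20 mm tall; round guard 50 mm across at z 60 to 65 mm; flat-sided black handle 36 (x) x 26 (y) mm at z 65 to 135 mm, grip at z 105. A bystander driver has a shorter round handle with a ball on top, 125 mm above the table.
- stand: The driver's own stand, fixed grey block 70 x 70 mm, 75 mm high. Origin: centre of its underside, z up. Square hole 34 mm wide (mouth bevelled to 44), 68 mm deep. The driver hangs by its guard, which rests on the block's top, blade tip 15 mm above the table; it may go back turned any way. A like stand nearby holds the bystander driver.
- lock_slot (a point): Centre of the slot's floor in the clamp's round steel head (52 mm across), on its axis, 46 mm above the table; z up, x along the slot and its tongue. Head top 12 mm above this. Slot open at both ends, 7 mm wide, bevelled from 6 mm up to 16 mm at the top; 10 degrees of play for the blade. 100 mm away: a like clamp with hexagon socket, already shut. White work piece beyond: top 78 mm over the table.
- lock (a joint): Turn of the slotted clamp in rad: grows clockwise seen from above; starts at 0 to 0.3 (open, tongue along the carrier's edge), stop at 1.57 (shut, tongue pointing over the carrier). Stiff, about 0.12 N m, and stays where it is left.

How it is judged:
By the outcome, as a careful person would: the job done as asked, in the order asked, and still so for the second after the job is handed in, with the robot touching nothing.
It also fails if it takes over 51 s, if anything falls off the work surface, if the arm or the gripper's body presses on something with over 40 N, if the wrist force passes 120 N, or if a joint passes its speed limit or range.

## Working session

There is one attempt and no reset: what is moved stays moved. The work goes in short steps, Python scripts to look and compute and a tool call to move; the robot and the scene stay as the last step left them, time stands still between calls to the robot, and variables do not carry over. Pictures are saved under pics/ and viewed, at most 13 in all, crops included, and the job is handed in when it is done.

Besides the shell and the picture viewer there is one more tool, called after ">>>" as name(argument=value, ...) on one line, values as JSON. play_rows: Moves the arm, as the interface text tells. Its arguments: {"type":"object","properties":{"commands":{"type":"array","items":{"type":"array","items":{"type":"number"}}},"hand":{"type":"number"}},"required":["commands"]}

```bash
mkdir -p pics; cat > h.py <<'E'
import numpy as np, cv2
from plant import manip, imaging
def shot(n,f):
    d=imaging.grab_frame(n); cv2.imwrite('pics/'+f,cv2.cvtColor(d['image'],cv2.COLOR_RGB2BGR)); return d
def onplane(d,u,v,z):
    R=np.array(d['R']);t=np.array(d['t']);c=-R.T@t
    r=R.T@np.array([(u-d['cx'])/d['fx'],(v-d['cy'])/d['fy'],1]); return c+r*(z-c[2])/r[2]
def proj(d,X):
    p=np.array(d['R'])@np.array(X)+np.array(d['t']); return d['fx']*p[0]/p[2]+d['cx'],d['fy']*p[1]/p[2]+d['cy']
E
python3 - <<'E'
from h import *
for n in('top','side'):
    d=shot(n,n+'1.png'); R=np.array(d['R']);print(n,d['fx'],d['cx'],d['cy'],R.tolist(),np.array(d['t']).tolist(),(-R.T@d['t']).round(3))
print(manip.state())
E
```

```text
top 377.8446402316676 319.97156405334607 196.21958489804962 [[-0.02883239877555596, -0.9995739517697529, -0.0045395731348237215], [-0.9943904804495101, 0.029144648947336312, -0.10167675166491526], [0.10176573673019636, 0.0015825236603670316, -0.9948071322857636]] [-0.04168882938866459, 0.510286131391361, 0.8405564000292779] [ 0.421 -0.058  0.888]
side 371.92592264233514 314.9384938397049 195.25025447445387 [[-0.9981694527400552, -0.059649201320620605, -0.00998580985352812], [-0.04035585473803907, 0.77988230705192, -0.6246238805359087], [0.04504607202610498, -0.6230774911110069, -0.7808618901354017]] [0.5151031763169251, 0.09689158841703172, 0.8221269545265584] [0.481 0.467 0.708]
{'time': 0.1, 'joint_pos': array([ 1.15797380e+00,  5.32890653e-02,  1.61415741e+00,  2.22787483e-06,
        1.47600905e+00, -1.19001967e-01]), 'joint_vel': array([-0.00073701, -0.00131844, -0.00350124,  0.00062577, -0.00103884,
       -0.00013776]), 'joint_efforts': array([ 1.24311155e-04, -3.94902384e+01, -3.71363533e+01, -1.30043154e-04,
        3.88435597e-03, -2.21786468e-05]), 'tool_pos': array([0.18077031, 0.59767449, 0.21938665]), 'tool_rot': array([-2.45841407e-04,  1.46382440e-01,  9.89227635e-01, -8.98407157e-04]), 'contact_force': array([ 0.08705011, -0.03364045, -0.00191487]), 'ft_torque': array([-0.03126626,  0.05814768,  0.02056334]), 'grasp_force': 0.0, 'gripper_width': 0.9994292398261734}
```

View pics/top1.png

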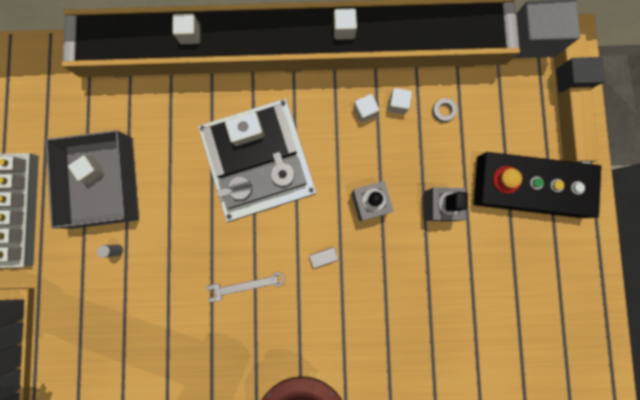

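View pics/side1.png

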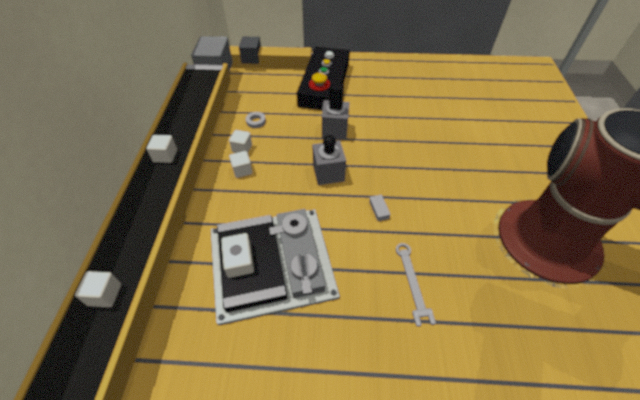

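```bash
python3 - <<'E'
import cv2,numpy as np
t=cv2.imread('pics/top1.png');s=cv2.imread('pics/side1.png')
f=lambda im,x,y,w,h:cv2.resize(im[y:y+h,x:x+w],(400,300),interpolation=cv2.INTER_CUBIC)
a=f(t,200,130,120,90);b=f(t,410,160,80,60);c=f(s,250,200,120,90);d=f(s,290,70,80,60)
cv2.imwrite('pics/c1.png',np.vstack([np.hstack([a,b]),np.hstack([c,d])]))
E
```

```text
(no output)
```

View pics/c1.png

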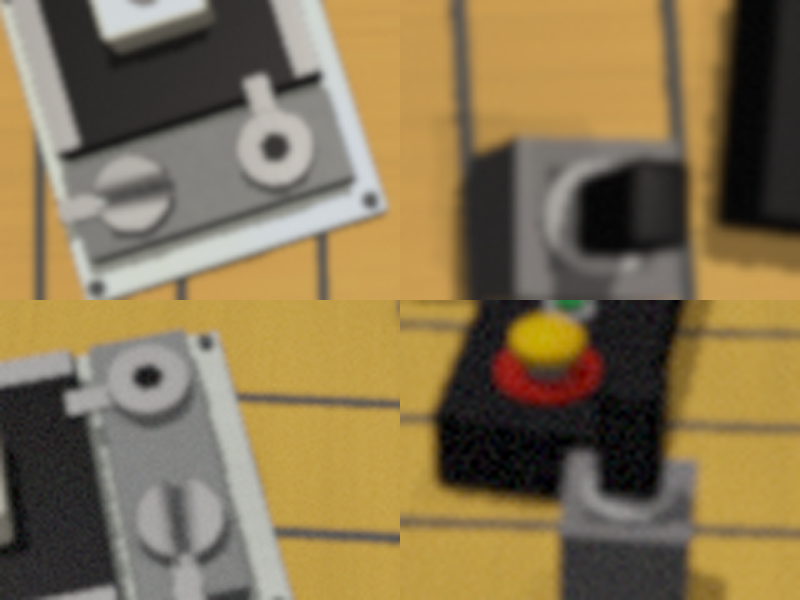

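```bash
python3 - <<'E'
from h import *
t=imaging.grab_frame('top');s=imaging.grab_frame('side')
T=lambda *a:print(onplane(t,*a).round(4)); S=lambda *a:print(onplane(s,*a).round(4))
print('slot');T(239.9,187.9,.058);S(304.3,266.2,.058)
print('tongue tip');T(223,192.6,.055);S(306,283,.055)
print('hex');T(282.5,174.4,.058);S(294.4,222.8,.058)
print('handle top');T(462.3,200.8,.15);print('guard');T(450.8,203.6,.08)
for y in (0,):
  g=onplane(t,450.8,203.6,.08)
  for z in(.08,.15): print(proj(t,[g[0],g[1],z]),proj(s,[g[0],g[1],z]))
print('stand corners');T(433,188,.075);T(467.5,188,.075)
# dark handle mask in top
im=t['image'][185:225,425:475].sum(2)
print((im/30).astype(int)[:, ::1].tolist().__repr__().replace('], [','\n'))
E
```

```text
slot
[0.5293 0.1202 0.058 ]
[0.5286 0.1262 0.058 ]
tongue tip
[0.5203 0.1585 0.055 ]
[0.5229 0.1596 0.055 ]
hex
[0.5567 0.0253 0.058 ]
[0.5574 0.0257 0.058 ]
handle top
[ 0.479  -0.3349  0.15  ]
guard
[ 0.4792 -0.3362  0.08  ]
(np.float64(450.79999999999995), np.float64(203.6)) (np.float64(335.9613782565668), np.float64(107.17376426411373))
(np.float64(462.9561576645284), np.float64(200.65868833659934)) (np.float64(336.91124767044175), np.float64(84.65794968875602))
stand corners
[ 0.5145 -0.3016  0.075 ]
[ 0.5124 -0.3761  0.075 ]
[[11, 12, 13, 13, 13, 13, 13, 13, 13, 13, 13, 13, 13, 13, 13, 13, 13, 13, 13, 13, 13, 13, 14, 14, 14, 14, 14, 14, 14, 14, 14, 14, 14, 14, 14, 14, 14, 14, 12, 10, 8, 10, 12, 13, 13, 13, 11, 9, 7, 5
11, 12, 13, 13, 13, 13, 12, 12, 12, 13, 13, 13, 13, 13, 13, 13, 13, 13, 13, 13, 13, 13, 13, 14, 14, 14, 14, 14, 14, 14, 14, 14, 14, 14, 14, 14, 14, 14, 12, 10, 9, 10, 12, 13, 13, 13, 11, 9, 7, 5
11, 12, 13, 13, 12, 12, 11, 10, 11, 12, 12, 12, 12, 12, 12, 12, 12, 12, 12, 12, 12, 13, 13, 13, 13, 14, 14, 14, 14, 14, 14, 14, 14, 14, 14, 14, 14, 13, 12, 10, 9, 10, 12, 
[... 5596 characters left out ...]
4, 14, 14, 15, 15
5, 5, 6, 7, 7, 7, 7, 7, 7, 7, 7, 7, 7, 7, 7, 7, 7, 7, 7, 7, 7, 7, 7, 7, 7, 7, 7, 9, 10, 10, 11, 11, 11, 12, 12, 13, 13, 13, 14, 13, 12, 10, 9, 9, 11, 13, 14, 14, 14, 14
5, 6, 7, 8, 8, 8, 8, 8, 8, 8, 8, 8, 8, 8, 8, 8, 8, 8, 8, 8, 8, 8, 8, 8, 8, 8, 9, 10, 12, 13, 13, 13, 13, 14, 14, 14, 14, 14, 14, 14, 13, 11, 9, 9, 11, 13, 14, 14, 14, 14
5, 6, 7, 8, 9, 9, 9, 9, 9, 9, 9, 9, 9, 9, 9, 9, 9, 9, 9, 9, 9, 9, 9, 9, 9, 9, 10, 11, 13, 14, 14, 14, 14, 14, 14, 14, 14, 14, 14, 14, 13, 11, 9, 9, 11, 13, 14, 14, 14, 14
5, 6, 7, 8, 9, 9, 9, 9, 9, 9, 9, 9, 9, 9, 9, 9, 9, 9, 9, 9, 9, 9, 9, 9, 9, 9, 10, 12, 13, 14, 14, 14, 14, 14, 14, 14, 14, 14, 14, 14, 13, 11, 9, 8, 10, 13, 14, 14, 14, 14]]
```

>>> play_rows(commands=[[-20, -30, 0, 0, 0, -5.6], [-20, -30, 0, 0, 0, -5.6], [-20, -30, 0, 0, 0, -5.6], [-15, -36, 0, 0, 0, 0], [-15, -36, 0, 0, 0, 0]], hand=55)

```text
time: 0.62
tool_pos: [0.2523, 0.425, 0.2201]
tool_rot: [-0.0, -0.0, 1.0, -0.0]
contact_force: [1.0, -0.1, 0.2]
gripper_width: 0.648
grasp_force: 0.0
```

>>> play_rows(commands=[[-15, -36, 0, 0, 0, 0], [-15, -36, 0, 0, 0, 0], [-15, -36, 0, 0, 0, 0], [-15, -36, 0, 0, 0, 0], [-10, -38, 0, 0, 0, 0]])

```text
time: 1.03
tool_pos: [0.3225, 0.2429, 0.2205]
tool_rot: [0.0, 0.0, 1.0, 0.0]
contact_force: [0.6, 0.1, 0.5]
gripper_width: 0.643
grasp_force: 0.0
```

>>> play_rows(commands=[[-10, -38, 0, 0, 0, 0], [-10, -38, 0, 0, 0, 0], [-10, -38, 0, 0, 0, 0], [-10, -38, 0, 0, 0, 0], [-10, -38, 0, 0, 0, 0]])

```text
time: 1.45
tool_pos: [0.3718, 0.0526, 0.2206]
tool_rot: [0.001, 0.0, 1.0, 0.0]
contact_force: [1.0, 0.3, 0.1]
gripper_width: 0.645
grasp_force: 0.0
```

>>> play_rows(commands=[[0, -38, 0, 0, 0, 0], [0, -38, 0, 0, 0, 0], [0, -38, 0, 0, 0, 0], [0, -38, 0, 0, 0, 0], [0, -38, 0, 0, 0, 0]])

```text
time: 1.87
tool_pos: [0.3713, -0.1374, 0.2206]
tool_rot: [0.0, 0.001, 1.0, -0.0]
contact_force: [1.3, 0.9, -0.7]
gripper_width: 0.645
grasp_force: 0.0
```

>>> play_rows(commands=[[-18, -33, 0, 0, 0, 0], [-18, -33, 0, 0, 0, 0], [-18, -33, 0, 0, 0, 0], [-18, -33, 0, 0, 0, 0], [-18, -33, 0, 0, 0, 0]])

```text
time: 2.28
tool_pos: [0.4621, -0.3024, 0.22]
tool_rot: [-0.0, 0.001, 1.0, 0.0]
contact_force: [-0.1, 1.0, 0.3]
gripper_width: 0.644
grasp_force: 0.0
```

>>> play_rows(commands=[[-18, -33, 0, 0, 0, 0], [0, 0, 0, 0, 0, 0], [0, 0, 0, 0, 0, 0]])

```text
time: 2.53
tool_pos: [0.4797, -0.3347, 0.2189]
tool_rot: [-0.001, 0.001, 1.0, 0.001]
contact_force: [0.1, -0.2, 0.3]
gripper_width: 0.646
grasp_force: 0.0
```

```bash
python3 - <<'E'
from h import *
t=shot('top','a.png');s=shot('side','b.png')
a=cv2.imread('pics/a.png');b=cv2.imread('pics/b.png')
f=lambda im,x,y,w,h:cv2.resize(im[y:y+h,x:x+w],(400,400),interpolation=cv2.INTER_CUBIC)
cv2.imwrite('pics/c2.png',np.hstack([f(a,400,150,100,100),f(b,280,30,100,100)]))
st=manip.state();print(st['tool_pos']);p=st['tool_pos']
for z in(.08,.15):print(proj(t,[*p[:2],z]),proj(s,[*p[:2],z]))
E
```

```text
[ 0.47940653 -0.33313548  0.22012934]
(np.float64(449.3633803381608), np.float64(203.56213929972023)) (np.float64(335.86886301161576), np.float64(107.9009462709033))
(np.float64(461.38390758420076), np.float64(200.61735134715067)) (np.float64(336.8152534338474), np.float64(85.38182964960531))
```

View pics/c2.png

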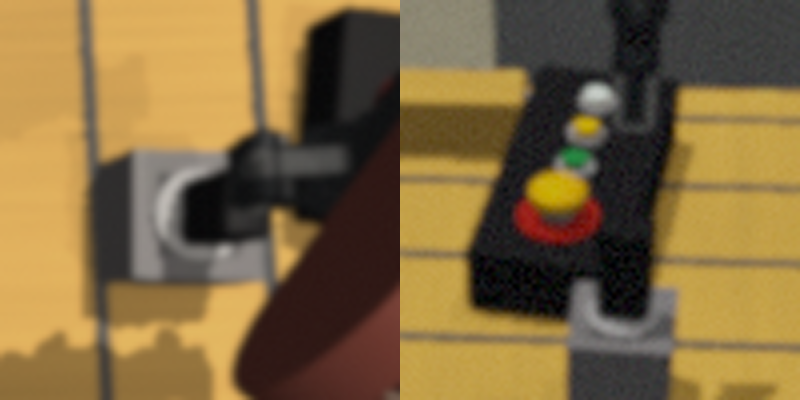

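>>> play_rows(commands=[[0, -1, 30, 0, 0, 0], [0, -1, 30, 0, 0, 0], [0, 0, 30, 0, 0, 0], [0, 0, 15, 0, 0, 0], [0, 0, 0, 0, 0, 0]])

```text
time: 3.05
tool_pos: [0.4769, -0.3321, 0.1111]
tool_rot: [-0.003, -0.0, 1.0, 0.003]
contact_force: [0.7, -0.1, 0.3]
gripper_width: 0.649
grasp_force: 0.0
```

>>> play_rows(commands=[[0, 0, 0, 0, 0, 0], [0, 0, 0, 0, 0, 0], [0, 0, 0, 0, 0, 0], [0, 0, 0, 0, 0, 0], [0, 0, 0, 0, 0, 0]], hand=10)

```text
time: 3.47
tool_pos: [0.4807, -0.3364, 0.1184]
tool_rot: [0.001, 0.0, 1.0, -0.001]
contact_force: [-1.3, 1.7, 7.0]
gripper_width: 0.29
grasp_force: 60.0
```

>>> play_rows(commands=[[0, 0, 0, 0, 0, 0], [0, 0, 0, 0, 0, 0], [0, 0, 0, 0, 0, 0]])

```text
time: 3.72
tool_pos: [0.4807, -0.3364, 0.1183]
tool_rot: [0.001, 0.0, 1.0, -0.001]
contact_force: [-1.3, 1.9, 6.3]
gripper_width: 0.293
grasp_force: 60.0
```

>>> play_rows(commands=[[0, 0, -15, 0, 0, 0], [0, 0, -30, 0, 0, 0], [0, 0, -35, 0, 0, 0], [0, 0, -35, 0, 0, 0], [0, 0, -25, 0, 0, 0]])

```text
time: 4.13
tool_pos: [0.4803, -0.3361, 0.2593]
tool_rot: [0.001, 0.0, 1.0, -0.001]
contact_force: [0.7, -0.9, -1.3]
gripper_width: 0.287
grasp_force: 59.3
```

>>> play_rows(commands=[[0, 0, -5, 0, 0, 0], [0, 0, 0, 0, 0, 0], [0, 0, 0, 0, 0, 0]])

```text
time: 4.38
tool_pos: [0.4792, -0.3352, 0.2587]
tool_rot: [-0.001, 0.0, 1.0, 0.001]
contact_force: [0.5, -1.2, -2.2]
gripper_width: 0.293
grasp_force: 59.4
```

```bash
python3 - <<'E'
from h import *
t=shot('top','a.png');s=shot('side','b.png')
a=cv2.imread('pics/a.png');b=cv2.imread('pics/b.png')
f=lambda im,x,y,w,h:cv2.resize(im[y:y+h,x:x+w],(400,400),interpolation=cv2.INTER_CUBIC)
cv2.imwrite('pics/c3.png',np.hstack([f(a,410,150,100,100),f(b,280,30,110,110)]))
st=manip.state();p=st['tool_pos'];print(st)
for z in(.0,.06,.1):print(proj(t,[*p[:2],p[2]-.103+z]),proj(s,[*p[:2],p[2]-.103+z]))
E
```

```text
{'time': 4.4833, 'joint_pos': array([-7.37595385e-01, -5.97574449e-02,  1.66452590e+00,  6.19584825e-06,
        1.54215592e+00, -2.30775137e+00]), 'joint_vel': array([-0.00027487,  0.00529216,  0.00132535,  0.00110685,  0.0026114 ,
        0.000866  ]), 'joint_efforts': array([ 1.58307032e-02, -3.73561656e+01, -3.99778426e+01, -1.83147995e-05,
       -2.93916826e-03, -1.17096980e-05]), 'tool_pos': array([ 0.47862278, -0.33465882,  0.25698263]), 'tool_rot': array([-1.97146397e-03,  3.20265742e-04,  9.99996395e-01,  1.79447968e-03]), 'contact_force': array([ 0.02404471, -0.13375407, -2.25104072]), 'ft_torque': array([-0.00765146, -0.03914839, -0.00394246]), 'grasp_force': 59.35383439064026, 'gripper_width': 0.28923210714005326}
(np.float64(462.9459144941094), np.float64(200.81105451209774)) (np.float64(337.1993962722644), np.float64(83.66869094072743))
(np.float64(475.4203391939251), np.float64(197.80597200208746)) (np.float64(338.12596848217663), np.float64(62.014299879197324))
(np.float64(485.0372797549933), np.float64(195.48925595502993)) (np.float64(338.80017248156616), np.float64(46.25786244038002))
```

View pics/c3.png

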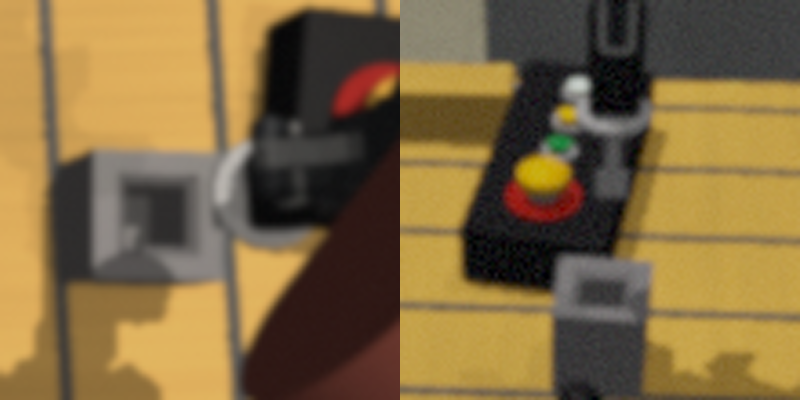

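```bash
python3 - <<'E'
from h import *
from scipy.optimize import minimize
from scipy.ndimage import map_coordinates as mc
D={n:imaging.grab_frame(n) for n in('top','side')}
G={n:cv2.cvtColor(cv2.imread(f'pics/{n}1.png'),cv2.COLOR_BGR2GRAY).astype(float) for n in D}
th=np.linspace(0,2*np.pi,120)
def ring(n,x,y,r,z,ths=th):
    P=np.array([proj(D[n],[x+r*np.cos(a),y+r*np.sin(a),z]) for a in ths]);return mc(G[n],[P[:,1],P[:,0]],order=1)
def cost(n,x,y):
    return -np.median(ring(n,x,y,.0235,.058)-ring(n,x,y,.029,.058)) 
def fit(ns,x0,y0):
    g=[(sum(cost(n,x,y) for n in ns),x,y) for x in np.arange(x0-.008,x0+.0081,.001) for y in np.arange(y0-.008,y0+.0081,.001)]
    g.sort(); w=np.array(g[:8]); return w[:,1:].mean(0),g[0]
for nm,x0,y0 in(('slot',.529,.122),('hex',.557,.0255)):
    for ns in(('top',),('side',),('top','side')): print(nm,ns,fit(ns,x0,y0))
c=fit(('top','side'),.529,.122)[0];tc=fit(('top',),.529,.122)[0];sc=fit(('side',),.529,.122)[0]
for n,k in(('top',tc),('side',sc)):
    p=[(sum(ring(n,*k,r,.052,[np.radians(a)])[0] for r in np.arange(-.022,.0221,.002)),a) for a in range(75,130)]
    p.sort();print(n,'slot angle',p[:5])
def ov(n,c,x,y,w=50):
    k=8;im=cv2.resize(cv2.imread(f'pics/{n}1.png')[y:y+w,x:x+w],None,fx=k,fy=k,interpolation=cv2.INTER_CUBIC)
    for a in np.linspace(0,2*np.pi,60):
        u,v=proj(D[n],[c[0]+.026*np.cos(a),c[1]+.026*np.sin(a),.058]);cv2.circle(im,(int((u-x+.5)*k),int((v-y+.5)*k)),1,(0,0,255),-1)
    for r in(-.026,0,.026,.045):
        a=np.radians(104);u,v=proj(D[n],[c[0]+r*np.cos(a),c[1]+r*np.sin(a),.05]);cv2.circle(im,(int((u-x+.5)*k),int((v-y+.5)*k)),2,(0,255,0),-1)
    return im
cv2.imwrite('pics/c4.png',np.hstack([ov('top',c,215,163),ov('side',c,280,245)]))
E
```

```text
slot ('top',) (array([0.53   , 0.12225]), (np.float64(-35.86887854345788), np.float64(0.53), np.float64(0.122)))
slot ('side',) (array([0.529875, 0.122875]), (np.float64(-30.897434060393998), np.float64(0.53), np.float64(0.124)))
slot ('top', 'side') (array([0.53  , 0.1225]), (np.float64(-65.81710381999346), np.float64(0.53), np.float64(0.123)))
hex ('top',) (array([0.55825 , 0.025875]), (np.float64(-40.69473726128582), np.float64(0.558), np.float64(0.027500000000000007)))
hex ('side',) (array([0.55825, 0.02625]), (np.float64(-27.991668355722183), np.float64(0.558), np.float64(0.028500000000000008)))
hex ('top', 'side') (array([0.558375, 0.02625 ]), (np.float64(-68.36204543778314), np.float64(0.558), np.float64(0.027500000000000007)))
top slot angle [(np.float64(2099.314897979626), 104), (np.float64(2100.0367616596936), 105), (np.float64(2100.2828677191583), 103), (np.float64(2101.925222374881), 102), (np.float64(2102.494465601584), 106)]
side slot angle [(np.float64(2075.0954932417217), 103), (np.float64(2075.5835499636164), 102), (np.float64(2076.629630920751), 104), (np.float64(2078.0096795545537), 101), (np.float64(2079.8398572167953), 105)]
```

View pics/c4.png

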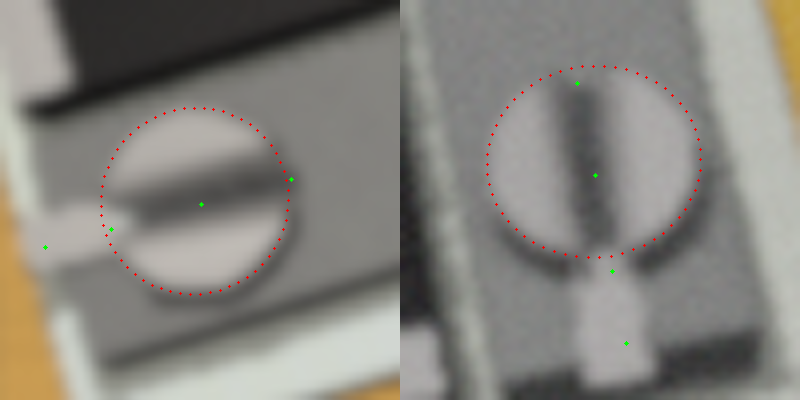

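>>> play_rows(commands=[[-4, 36, 0, 0, 0, 0], [-4, 38, 0, 0, 0, 0], [-4, 39, 0, 0, 0, 0], [-4, 39, 0, 0, 0, 0], [-4, 39, 0, 0, 0, 0]])

```text
time: 5.0
tool_pos: [0.4991, -0.1428, 0.2589]
tool_rot: [-0.001, 0.001, 1.0, 0.001]
contact_force: [1.2, -1.1, -2.4]
gripper_width: 0.293
grasp_force: 59.7
```

>>> play_rows(commands=[[-4, 39, 0, 0, 0, 0], [-4, 39, 0, 0, 0, 0], [-4, 39, 0, 0, 0, 0], [-5, 39, 0, 0, 0, 0], [-5, 39, 0, 0, 0, 0]])

```text
time: 5.42
tool_pos: [0.5212, 0.0523, 0.2591]
tool_rot: [-0.001, 0.0, 1.0, 0.0]
contact_force: [0.9, 0.2, -2.7]
gripper_width: 0.29
grasp_force: 59.7
```

>>> play_rows(commands=[[-5, 39, 0, 0, 0, 0], [-4, 32, 0, 0, 0, 0], [0, 0, 0, 0, 0, 7], [0, 0, 0, 0, 0, 7], [0, 0, 0, 0, 0, 7]])

```text
time: 5.83
tool_pos: [0.5302, 0.1223, 0.2587]
tool_rot: [-0.001, 0.185, 0.983, -0.0]
contact_force: [-0.2, -1.2, -1.8]
gripper_width: 0.293
grasp_force: 60.1
```

>>> play_rows(commands=[[0, 0, 0, 0, 0, 7], [0, 0, 0, 0, 0, 7], [0, 0, 0, 0, 0, 7], [0, 0, 0, 0, 0, 7], [0, 0, 0, 0, 0, 7]])

```text
time: 6.25
tool_pos: [0.5303, 0.1213, 0.2588]
tool_rot: [-0.001, 0.472, 0.881, -0.001]
contact_force: [0.1, -0.2, -2.0]
gripper_width: 0.288
grasp_force: 60.1
```

>>> play_rows(commands=[[0, 0, 0, 0, 0, 7], [0, 0, 0, 0, 0, 7], [0, 0, 0, 0, 0, 7], [0, 0, 15, 0, 0, 3], [0, 0, 15, 0, 0, 0]])

```text
time: 6.67
tool_pos: [0.5311, 0.1214, 0.2299]
tool_rot: [0.0, 0.644, 0.765, 0.0]
contact_force: [0.3, -0.1, -1.6]
gripper_width: 0.293
grasp_force: 60.2
```

>>> play_rows(commands=[[0, 0, 0, 0, 0, 0], [0, 0, 0, 0, 0, 0]])

```text
time: 6.83
tool_pos: [0.5298, 0.1213, 0.2283]
tool_rot: [-0.002, 0.643, 0.766, -0.002]
contact_force: [0.3, -0.5, -1.9]
gripper_width: 0.289
grasp_force: 60.0
```

```bash
cat >> h.py <<'E'
def ov(d,f,p,ang,box,k=8,off=(0,0),lz=.103):
    """draw blade, guard and handle outlines for a driver under TCP p; tool x at ang deg"""
    x,y,w,h=box;im=cv2.resize(cv2.imread('pics/'+f)[y:y+h,x:x+w],(w*k,h*k),interpolation=cv2.INTER_CUBIC)
    c,s=np.cos(np.radians(ang)),np.sin(np.radians(ang))
    def pt(a,b,z,col):
        X=[p[0]+c*(a+off[0])-s*(b+off[1]),p[1]+s*(a+off[0])+c*(b+off[1]),z];u,v=proj(d,X);cv2.circle(im,(int((u-x+.5)*k),int((v-y+.5)*k)),1,col,-1)
    for z in(0,.01,.02):
        for a in np.linspace(-.011,.011,9):pt(a,0,p[2]-lz+z,(0,255,0))
    for t in np.linspace(0,6.28,50):pt(.025*np.cos(t),.025*np.sin(t),p[2]-lz+.06,(0,0,255))
    return im,pt
E
python3 - <<'E'
from h import *
t=shot('top','a.png');s=shot('side','b.png');st=manip.state();p=st['tool_pos'];print(p,st['tool_rot'],st['joint_pos'].round(2))
print(proj(t,[p[0],p[1],p[2]-.103]),proj(s,[p[0],p[1],p[2]-.103]))
u,v=map(int,proj(t,[p[0],p[1],p[2]-.08]));i1,_=ov(t,'a.png',p,100,(u-25,v-25,50,50))
u,v=map(int,proj(s,[p[0],p[1],p[2]-.08]));i2,_=ov(s,'b.png',p,100,(u-25,v-25,50,50))
cv2.imwrite('pics/c5.png',np.hstack([i1,i2]))
E
```

```text
[0.53105174 0.12140374 0.23067237] [-1.52496395e-05  6.42942814e-01  7.65914184e-01 -1.63975250e-06] [ 0.09 -0.15  1.79  0.    1.5  -0.09]
(np.float64(231.91471045619613), np.float64(182.81916839403252)) (np.float64(301.9110295472322), np.float64(245.3760038965736))
```

View pics/c5.png

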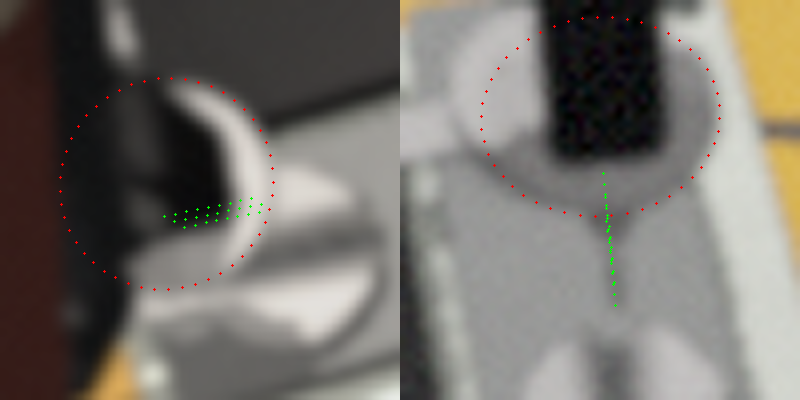

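>>> play_rows(commands=[[1, 0, 25, 0, 0, 0], [0, 0, 25, 0, 0, 0], [0, 0, 14, 0, 0, 0], [0, 0, 0, 0, 0, 0], [0, 0, 0, 0, 0, 0]])

```text
time: 7.35
tool_pos: [0.5306, 0.1223, 0.1664]
tool_rot: [-0.0, 0.643, 0.766, -0.0]
contact_force: [0.3, -0.1, -2.2]
gripper_width: 0.287
grasp_force: 59.9
```

>>> play_rows(commands=[[0, 0, 3, 0, 0, 0], [0, 0, 3, 0, 0, 0], [0, 0, 3, 0, 0, 0], [0, 0, 0, 0, 0, 0]])

```text
time: 7.68
tool_pos: [0.5309, 0.1224, 0.1576]
tool_rot: [0.0, 0.643, 0.766, 0.0]
contact_force: [-0.7, 0.2, -2.7]
gripper_width: 0.29
grasp_force: 60.0
```

>>> play_rows(commands=[[0, 0, 2, 0, 0, 0], [0, 0, 1.5, 0, 0, 0], [0, 0, 0, 0, 0, 0], [0, 0, 0, 0, 0, 0]])

```text
time: 8.02
tool_pos: [0.5307, 0.1224, 0.1539]
tool_rot: [-0.0, 0.643, 0.766, -0.0]
contact_force: [0.4, 0.0, -2.5]
gripper_width: 0.29
grasp_force: 60.0
```

>>> play_rows(commands=[[0, 0, 1.5, 0, 0, 0], [0, 0, 1, 0, 0, 0], [0, 0, 0, 0, 0, 0]])

```text
time: 8.27
tool_pos: [0.5306, 0.1223, 0.1512]
tool_rot: [-0.0, 0.643, 0.766, -0.0]
contact_force: [-0.1, -0.2, -2.1]
gripper_width: 0.29
grasp_force: 60.0
```

>>> play_rows(commands=[[0, 0, 1, 0, 0, 0], [0, 0, 0.5, 0, 0, 0], [0, 0, 0, 0, 0, 0]])

```text
time: 8.52
tool_pos: [0.5307, 0.1223, 0.1498]
tool_rot: [-0.0, 0.643, 0.766, -0.0]
contact_force: [-0.1, -0.2, -2.6]
gripper_width: 0.29
grasp_force: 60.0
```

>>> play_rows(commands=[[0, 0, 0, 0, 0, 4], [0, 0, 0, 0, 0, 4], [0, 0, 0, 0, 0, 4], [0, 0, 0, 0, 0, 4], [0, 0, 0, 0, 0, 4]])

```text
time: 8.93
tool_pos: [0.5304, 0.1225, 0.1499]
tool_rot: [-0.0, 0.767, 0.641, -0.0]
contact_force: [-1.5, 0.7, -1.9]
gripper_width: 0.289
grasp_force: 60.2
```

```bash
python3 -c "
from h import *
s=manip.state();print(s['tool_pos'],s['tool_rot'],s['contact_force'],s['ft_torque'])"
```

```text
[0.53039871 0.12249471 0.1499435 ] [-4.18206847e-04  7.67183727e-01  6.41427180e-01 -3.54676098e-04] [-1.46697255  0.71833742 -1.92543642] [0.11916492 0.22262096 0.1794344 ]
```

>>> play_rows(commands=[[0, 0, 0, 0, 0, 5], [0, 0, 0, 0, 0, 5], [0, 0, 0, 0, 0, 5], [0, 0, 0, 0, 0, 5], [0, 0, 0, 0, 0, 5]])

```text
time: 9.35
tool_pos: [0.5305, 0.1226, 0.15]
tool_rot: [-0.0, 0.888, 0.46, -0.0]
contact_force: [-1.6, 0.3, -2.4]
gripper_width: 0.288
grasp_force: 60.1
```

>>> play_rows(commands=[[0, 0, 0, 0, 0, 5], [0, 0, 0, 0, 0, 5], [0, 0, 0, 0, 0, 5], [0, 0, 0, 0, 0, 5], [0, 0, 0, 0, 0, 5]])

```text
time: 9.77
tool_pos: [0.5307, 0.1227, 0.15]
tool_rot: [-0.0, 0.966, 0.257, 0.0]
contact_force: [-0.5, 1.0, -2.4]
gripper_width: 0.294
grasp_force: 60.1
```

>>> play_rows(commands=[[0, 0, 0, 0, 0, 4], [0, 0, 0, 0, 0, 4], [0, 0, 0, 0, 0, 4], [0, 0, 0, 0, 0, 2], [0, 0, 0, 0, 0, 0]])

```text
time: 10.18
tool_pos: [0.5308, 0.1227, 0.15]
tool_rot: [-0.0, 0.99, 0.139, 0.0]
contact_force: [0.2, 0.3, -2.5]
gripper_width: 0.288
grasp_force: 60.0
```

```bash
python3 -c "
from h import *
s=manip.state();print(s['tool_pos'],s['tool_rot'],s['contact_force'],s['ft_torque'])"
```

```text
[0.53083007 0.12267944 0.15000249] [-3.27256280e-04  9.90323548e-01  1.38777298e-01  1.60179504e-04] [ 0.15094607  0.27002196 -2.47545128] [ 0.27855629 -0.0892529   0.12247314]
```

>>> play_rows(commands=[[0, 0, 0, 0, 0, 2], [0, 0, 0, 0, 0, 2], [0, 0, 0, 0, 0, 0]])

```text
time: 10.43
tool_pos: [0.5308, 0.1226, 0.15]
tool_rot: [-0.0, 0.995, 0.105, 0.0]
contact_force: [0.4, 1.8, -2.3]
gripper_width: 0.29
grasp_force: 60.0
```

```bash
python3 -c "
from h import *
s=manip.state();print(s['tool_rot'],s['contact_force'],s['ft_torque'])"
```

```text
[-3.24453090e-04  9.94522725e-01  1.04519974e-01  1.40485988e-04] [ 0.43109301  1.82486123 -2.27602714] [ 0.36614385 -0.11846031  0.10898263]
```

>>> play_rows(commands=[[0, 0, 0, 0, 0, 2], [0, 0, 0, 0, 0, 2], [0, 0, 0, 0, 0, 0]])

```text
time: 10.68
tool_pos: [0.5308, 0.1226, 0.15]
tool_rot: [-0.0, 0.998, 0.07, 0.0]
contact_force: [-0.2, 1.4, -2.2]
gripper_width: 0.289
grasp_force: 60.0
```

```bash
python3 -c "
from h import *
s=manip.state();print(s['tool_rot'],s['contact_force'],s['ft_torque'])"
```

```text
[-3.03865944e-04  9.97548018e-01  6.99845529e-02  1.48303792e-04] [-0.16017518  1.44124016 -2.15691551] [ 0.3829893  -0.16384463  0.12894851]
```

>>> play_rows(commands=[[0, 0, 0, 0, 0, 2], [0, 0, 0, 0, 0, 2], [0, 0, 0, 0, 0, 0]])

```text
time: 10.93
tool_pos: [0.5309, 0.1226, 0.15]
tool_rot: [-0.0, 0.999, 0.035, 0.0]
contact_force: [0.8, 0.7, -3.9]
gripper_width: 0.291
grasp_force: 60.0
```

```bash
python3 -c "
from h import *
s=manip.state();print(s['tool_rot'],s['contact_force'],s['ft_torque'])"
```

```text
[-2.88557672e-04  9.99376942e-01  3.52932709e-02  1.71684493e-04] [ 0.82672106  0.74389681 -3.92245124] [ 0.47608626 -0.19030084  0.09976054]
```

>>> play_rows(commands=[[0, 0, 0, 0, 0, 2], [0, 0, 0, 0, 0, 1], [0, 0, 0, 0, 0, 0]])

```text
time: 11.18
tool_pos: [0.5308, 0.1226, 0.15]
tool_rot: [-0.0, 1.0, 0.009, 0.0]
contact_force: [1.1, 2.1, -3.6]
gripper_width: 0.292
grasp_force: 60.0
```

```bash
python3 -c "
from h import *
s=manip.state();print(s['tool_rot'],s['contact_force'],s['ft_torque'])"
```

```text
[-2.35303130e-04  9.99957656e-01  9.19853675e-03  1.33486975e-04] [ 1.09811791  2.05625834 -3.61952015] [ 0.53054258 -0.27386926  0.23228697]
```

>>> play_rows(commands=[[0, 0, 0, 0, 0, 2], [0, 0, 0, 0, 0, 1], [0, 0, 0, 0, 0, 0]])

```text
time: 11.43
tool_pos: [0.5308, 0.1226, 0.15]
tool_rot: [-0.0, 1.0, -0.017, 0.0]
contact_force: [0.0, 1.8, -3.4]
gripper_width: 0.291
grasp_force: 60.1
```

```bash
python3 - <<'E'
from h import *
t=shot('top','a.png');s=shot('side','b.png');st=manip.state();print(st['tool_rot'],st['contact_force'],st['ft_torque'])
def crop(d,f):
    u,v=map(int,proj(d,[.53,.1225,.07]));x,y=u-25,v-25;k=8
    im=cv2.resize(cv2.imread('pics/'+f)[y:y+50,x:x+50],None,fx=k,fy=k,interpolation=cv2.INTER_CUBIC)
    for r in(.026,.035,.045):
        a=np.radians(16.4);u,v=proj(d,[.53+r*np.cos(a),.1225+r*np.sin(a),.052]);cv2.circle(im,(int((u-x+.5)*k),int((v-y+.5)*k)),2,(0,255,0),-1)
    return im
cv2.imwrite('pics/c6.png',np.hstack([crop(t,'a.png'),crop(s,'b.png')]))
E
```

```text
[-1.93668666e-04  9.99855824e-01 -1.69789909e-02  8.66593447e-05] [ 0.98713545  2.69027117 -3.02721632] [ 0.68435121 -0.24557256  0.51607335]
```

View pics/c6.png

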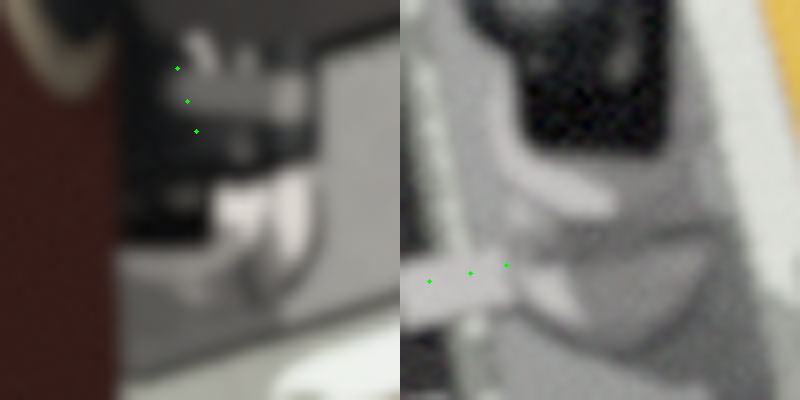

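>>> play_rows(commands=[[0, 0, 0, 0, 0, 1.5], [0, 0, 0, 0, 0, 0], [0, 0, 0, 0, 0, 0]])

```text
time: 11.78
tool_pos: [0.5307, 0.1225, 0.15]
tool_rot: [-0.0, 1.0, -0.03, -0.0]
contact_force: [1.4, 2.0, -3.3]
gripper_width: 0.293
grasp_force: 60.1
```

```bash
python3 -c "
from h import *
s=manip.state();print(s['tool_rot'],s['contact_force'],s['ft_torque'])"
```

```text
[-8.90698106e-05  9.99546185e-01 -3.01232251e-02 -8.70661221e-05] [ 1.38309026  2.03324777 -3.33029282] [ 0.69335221 -0.24161055  0.64877074]
```

>>> play_rows(commands=[[0, 0, 0, 0, 0, -4], [0, 0, 0, 0, 0, -4], [0, 0, 0, 0, 0, -3], [0, 0, 0, 0, 0, 0]])

```text
time: 12.12
tool_pos: [0.5306, 0.122, 0.15]
tool_rot: [0.0, 0.998, 0.065, -0.0]
contact_force: [0.4, 1.0, -2.6]
gripper_width: 0.289
grasp_force: 60.1
```

```bash
python3 -c "
from h import *
s=manip.state();print(s['tool_rot'],s['contact_force'],s['ft_torque'])"
```

```text
[ 2.99098930e-04  9.97873624e-01  6.51762837e-02 -4.39006789e-04] [ 0.43342165  1.03003145 -2.62046875] [ 0.35407399  0.0465487  -0.06123229]
```

>>> play_rows(commands=[[0, 0, -5, 0, 0, 0], [0, 0, -10, 0, 0, 0], [0, 0, -30, 0, 0, 0], [0, 0, -35, 0, 0, 0], [0, 0, -20, 0, 0, 0]])

```text
time: 12.53
tool_pos: [0.5321, 0.122, 0.2552]
tool_rot: [0.0, 0.998, 0.064, 0.003]
contact_force: [0.6, 0.2, -1.3]
gripper_width: 0.29
grasp_force: 60.2
```

>>> play_rows(commands=[[0, 0, -10, 0, 0, 0], [0, 0, 0, 0, 0, 0], [0, 0, 0, 0, 0, 0]])

```text
time: 12.78
tool_pos: [0.5307, 0.1222, 0.26]
tool_rot: [0.0, 0.998, 0.065, 0.0]
contact_force: [-0.4, -0.5, -2.4]
gripper_width: 0.288
grasp_force: 60.2
```

```bash
python3 - <<'E'
from h import *
t=shot('top','a.png');s=shot('side','b.png');st=manip.state();p=st['tool_pos'];print(p,st['tool_rot'],st['contact_force'],st['ft_torque'])
ang=np.degrees(2*np.arctan2(st['tool_rot'][2],st['tool_rot'][1]));print(ang)
u,v=map(int,proj(s,[p[0],p[1],p[2]-.08]));i2,_=ov(s,'b.png',p,ang,(u-25,v-25,50,50))
u,v=map(int,proj(s,[.53,.1225,.06]));x,y=u-25,v-25;k=8
im=cv2.resize(cv2.imread('pics/b.png')[y:y+50,x:x+50],None,fx=k,fy=k,interpolation=cv2.INTER_CUBIC)
for r in(-.026,-.01,.01,.026,.035,.045):
    a=np.radians(16.4);u,v=proj(s,[.53+r*np.cos(a),.1225+r*np.sin(a),.052]);cv2.circle(im,(int((u-x+.5)*k),int((v-y+.5)*k)),2,(0,255,0),-1)
cv2.imwrite('pics/c7.png',np.hstack([i2,im]))
E
```

```text
[0.52970171 0.12212215 0.25763314] [ 1.77263620e-04  9.97888134e-01  6.49266106e-02 -1.94294971e-03] [ 0.11288191  0.32933648 -3.78717912] [0.03352388 0.0188884  0.05057302]
7.445292862598556
```

View pics/c7.png

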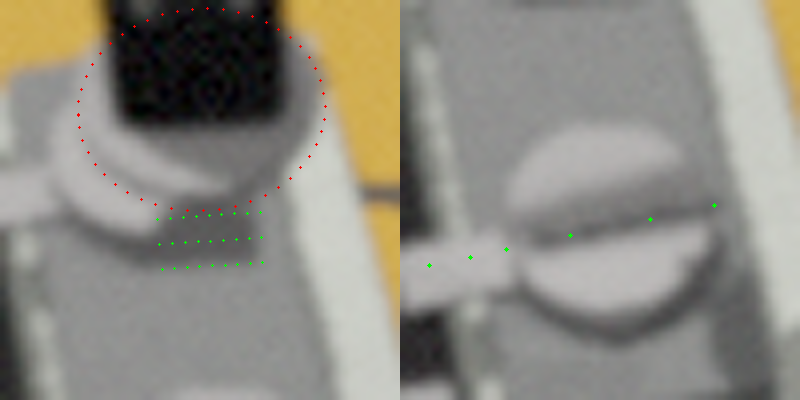

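>>> play_rows(commands=[[0, 0, 0, 0, 0, 3.7], [0, 0, 0, 0, 0, 3.7], [-4, 36, 0, 0, 0, 0], [-4, 38, 0, 0, 0, 0], [-4, 38, 0, 0, 0, 0]])

```text
time: 13.3
tool_pos: [0.5175, 0.0098, 0.2573]
tool_rot: [-0.0, 1.0, 0.002, -0.002]
contact_force: [0.6, -0.2, -1.6]
gripper_width: 0.286
grasp_force: 60.4
```

>>> play_rows(commands=[[-4, 38, 0, 0, 0, 0], [-4, 39, 0, 0, 0, 0], [-4, 39, 0, 0, 0, 0], [-4, 39, 0, 0, 0, 0], [-4, 39, 0, 0, 0, 0]])

```text
time: 13.72
tool_pos: [0.4976, -0.185, 0.2575]
tool_rot: [-0.001, 1.0, 0.0, -0.002]
contact_force: [0.7, -0.2, -3.0]
gripper_width: 0.288
grasp_force: 60.4
```

>>> play_rows(commands=[[-5, 39, 0, 0, 0, 0], [-5, 39, 0, 0, 0, 0], [-5, 39, 0, 0, 0, 0], [-3, 35, 0, 0, 0, 0], [0, 0, 0, 0, 0, 0]])

```text
time: 14.13
tool_pos: [0.479, -0.3407, 0.2569]
tool_rot: [-0.0, 1.0, -0.003, -0.002]
contact_force: [-1.8, 0.6, -1.6]
gripper_width: 0.287
grasp_force: 60.7
```

>>> play_rows(commands=[[0, 0, 0, 0, 0, 0], [0, 0, 0, 0, 0, 0]])

```text
time: 14.3
tool_pos: [0.4807, -0.3349, 0.2579]
tool_rot: [-0.001, 1.0, 0.0, -0.001]
contact_force: [1.0, 0.4, -1.7]
gripper_width: 0.292
grasp_force: 60.7
```

```bash
python3 - <<'E'
from h import *
t=shot('top','a.png');s=shot('side','b.png');st=manip.state();p=st['tool_pos'];print(p,st['tool_rot'],st['contact_force'])
print(onplane(t,449.5,203,.075),onplane(s,335,109.75,.075))
q=[.480,-.336]
def o(d,f,x,y,w):
    k=400//w;im=cv2.resize(cv2.imread('pics/'+f)[y:y+w,x:x+w],None,fx=k,fy=k,interpolation=cv2.INTER_CUBIC)
    P=lambda X,c:(lambda uv:cv2.circle(im,(int((uv[0]-x+.5)*k),int((uv[1]-y+.5)*k)),2,c,-1))(proj(d,X))
    for h in(.022,.035):
        for a in(-1,0,1):
            for b in(-1,0,1): P([q[0]+a*h,q[1]+b*h,.075],(0,255,0))
    for a in np.linspace(-.011,.011,6):P([p[0]+a,p[1],p[2]-.103],(0,0,255))
    return im
cv2.imwrite('pics/c8.png',np.hstack([o(t,'a.png',410,160,80),o(s,'b.png',295,55,80)]))
E
```

```text
[ 0.48127424 -0.33428672  0.25893389] [-7.45607645e-04  9.99998758e-01  1.23687966e-03 -6.30470423e-04] [-0.32927299  0.03579525 -1.72826034]
[ 0.48097512 -0.33521023  0.075     ] [ 0.48151539 -0.33162978  0.075     ]
```

View pics/c8.png

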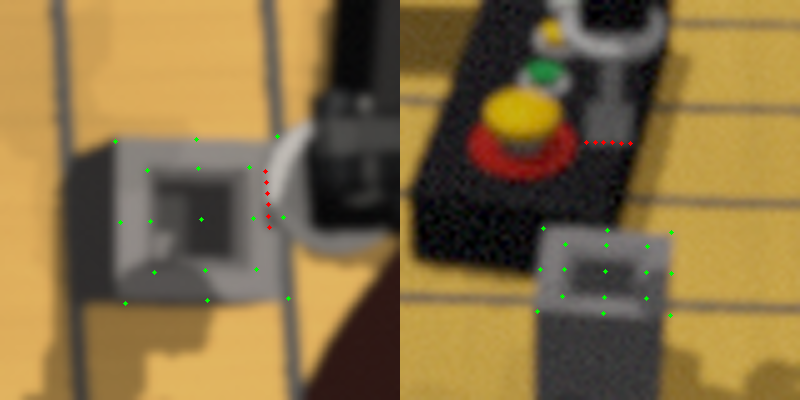

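>>> play_rows(commands=[[0, 0, 30, 0, 0, 0], [0, 0, 20, 0, 0, 0], [0, 0, 20, 0, 0, 0], [0, 0, 20, 0, 0, 0], [0, 0, 15, 0, 0, 0]])

```text
time: 14.82
tool_pos: [0.4811, -0.3336, 0.1529]
tool_rot: [-0.001, 1.0, 0.002, -0.001]
contact_force: [-0.4, -0.4, -3.1]
gripper_width: 0.289
grasp_force: 60.6
```

>>> play_rows(commands=[[0, 0, 15, 0, 0, 0], [0, 0, 8, 0, 0, 0], [0, 0, 5, 0, 0, 0], [0, 0, 0, 0, 0, 0], [0, 0, 0, 0, 0, 0]])

```text
time: 15.23
tool_pos: [0.4817, -0.3355, 0.1277]
tool_rot: [0.0, 1.0, 0.001, 0.0]
contact_force: [0.1, -0.7, -2.3]
gripper_width: 0.292
grasp_force: 60.6
```

>>> play_rows(commands=[[0, 0, 3, 0, 0, 0], [0, 0, 1.5, 0, 0, 0], [0, 0, 0, 0, 0, 0]])

```text
time: 15.48
tool_pos: [0.4815, -0.3359, 0.1229]
tool_rot: [0.0, 1.0, 0.001, 0.0]
contact_force: [-0.4, 0.5, -2.1]
gripper_width: 0.294
grasp_force: 60.6
```

>>> play_rows(commands=[[0, 0, 2, 0, 0, 0], [0, 0, 1, 0, 0, 0], [0, 0, 0, 0, 0, 0]])

```text
time: 15.73
tool_pos: [0.4812, -0.3356, 0.1192]
tool_rot: [-0.0, 1.0, 0.001, -0.0]
contact_force: [0.1, -0.1, -2.3]
gripper_width: 0.288
grasp_force: 60.6
```

>>> play_rows(commands=[[0, 0, 1, 0, 0, 0], [0, 0, 0.5, 0, 0, 0], [0, 0, 0, 0, 0, 0]])

```text
time: 15.98
tool_pos: [0.4815, -0.3358, 0.1185]
tool_rot: [0.0, 1.0, 0.001, 0.0]
contact_force: [-0.0, 0.3, 0.3]
gripper_width: 0.288
grasp_force: 61.1
```

>>> play_rows(commands=[[0, 0, 0, 0, 0, 0], [0, 0, 0, 0, 0, 0], [0, 0, 0, 0, 0, 0], [0, 0, 0, 0, 0, 0], [0, 0, 0, 0, 0, 0]], hand=50)

```text
time: 16.4
tool_pos: [0.4814, -0.3358, 0.1182]
tool_rot: [0.0, 1.0, 0.001, 0.0]
contact_force: [-0.2, -0.4, -0.9]
gripper_width: 0.588
grasp_force: 0.0
```

>>> play_rows(commands=[[0, 0, -10, 0, 0, 0], [0, 0, -25, 0, 0, 0], [0, 0, -35, 0, 0, 0], [0, 0, -35, 0, 0, 0], [0, 0, -25, 0, 0, 0]])

```text
time: 16.82
tool_pos: [0.482, -0.3363, 0.2525]
tool_rot: [0.001, 1.0, 0.001, 0.002]
contact_force: [0.7, -0.4, 1.0]
gripper_width: 0.583
grasp_force: 0.0
```

>>> play_rows(commands=[[-20, -30, 0, 0, 0, 0], [-20, -30, 0, 0, 0, 0], [0, -30, 0, 0, 0, 0], [0, 0, 0, 0, 0, 0], [0, 0, 0, 0, 0, 0]])

```text
time: 17.23
tool_pos: [0.4413, -0.2449, 0.2492]
tool_rot: [0.001, 1.0, 0.001, 0.001]
contact_force: [0.6, -0.2, 0.3]
gripper_width: 0.586
grasp_force: 0.0
```

```bash
python3 - <<'E'
from h import *
t=shot('top','a.png');s=shot('side','b.png');print(manip.state()['contact_force'])
a=cv2.imread('pics/a.png');b=cv2.imread('pics/b.png')
f=lambda im,x,y,w:cv2.resize(im[y:y+w,x:x+w],(300,300),interpolation=cv2.INTER_CUBIC)
cv2.imwrite('pics/c9.png',np.vstack([np.hstack([f(a,400,150,100),f(b,290,50,100)]),np.hstack([f(a,190,120,100),f(b,250,200,100)])]))
E
```

```text
[0.08975669 0.70652779 0.44592694]
```

View pics/c9.png

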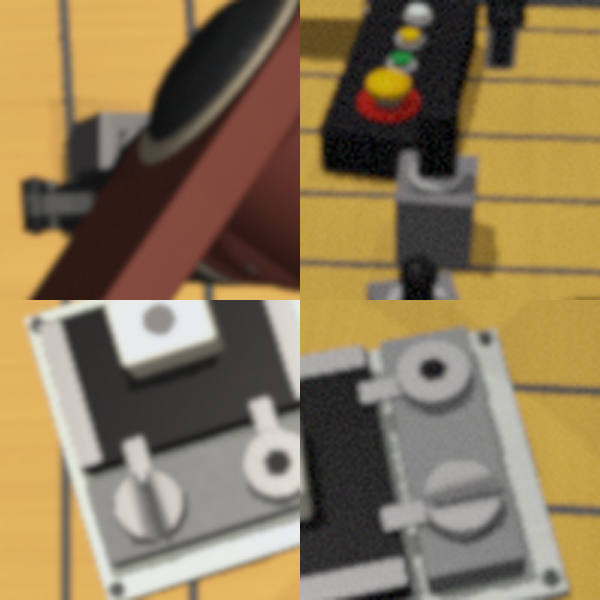

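The last picture shows the driver upright in its stand, with its guard on the block at about (438,178). The slotted clamp's tongue at (137,458) is parallel to the hex clamp's, so it is shut. The gripper is clear of everything.

```bash
python3 -c "
from plant import manip
print(manip.job_done())"
```

```text
the job is handed in; nothing more can be done
None
```

The job is handed in: the slotted clamp is turned fully shut against its stop, the driver is back upright in its own stand, and the gripper has let go and moved clear, at about 17 s of the 51 s allowed.

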